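# Swap the flip-in filters in the beam line

## Task

Swap the filter in the beam without ever leaving the beam unfiltered: with a fingertip, push the raised lever of the blue filter over until the blue filter stands fully upright, and only then push the amber filter over until it lies fully down. Push gently, pinch and lift nothing, let both mounts stay standing where they are, and do not disturb the lens, the mirror, the vial or the bottle beside them.

Things in the scene. Friction and masses are not known exactly. Their poses are not given: they have to be found in the camera images.
- beam_plate: grey plate with rows of holes, 130 x 300 x 10 mm, raised on four fixed legs, its top 45 mm above the table; origin on the table under its centre, long side along its y (the beam runs along y, about 60 mm above its top). The two flip mounts stand on it about 0.09 to 0.12 m apart, in either order, between the lens (+y end) and the mirror (-y end).
- blue_mount: blue flip mount, loose, 0.6 kg, on the plate. Origin: underside of its base, straight below the hinge (height 0.045). z up, x is the lever side; 12 mm thick dark steel base from x = -42 to +62 mm, y = -22 to +22 mm. Hinge axis parallel to y, 32 mm above the origin. The arm on it is an L, turning as one piece: a framed square glass and, at a right angle, a flat lever.
- amber_mount: amber flip mount, loose, 0.6 kg, on the plate. Origin: underside of its base, straight below the hinge (height 0.045). z up, x is the lever side; 12 mm thick dark steel base from x = -42 to +62 mm, y = -22 to +22 mm. Hinge axis parallel to y, 32 mm above the origin. The arm on it is an L, turning as one piece: a framed square glass and, at a right angle, a flat lever.
- blue_filter (a joint): hinge angle (rad) of the blue filter arm: 0 = filter fully upright in the beam, lever level towards +x of the mount; 1.57 = filter down, level towards -x, out of the beam, lever straight up; stops at both ends. Stiff hinge: stays where it is left; moving it takes about 0.05 Nm (1 N at the lever's end). Starts down or nearly so.
- amber_filter (a joint): hinge angle (rad) of the amber filter arm: 0 = filter fully upright in the beam, lever level towards +x of the mount; 1.57 = filter down, level towards -x, out of the beam, lever straight up; stops at both ends. Stiff hinge: stays where it is left; moving it takes about 0.05 Nm (1 N at the lever's end). Starts upright or nearly so.
- blue_lever_end (a point): end of the blue filter's flat aluminium lever (12 mm wide along the mount's y, 5 mm thick), on its centre line, 58 mm from the hinge axis; turns with the arm. Pushing the raised lever over towards +x of the mount stands the filter up.
- amber_lever_end (a point): end of the amber filter's flat aluminium lever (12 mm wide along the mount's y, 5 mm thick), on its centre line, 58 mm from the hinge axis; turns with the arm. Pushing the raised lever over towards +x of the mount stands the filter up.
- blue_glass (a point): centre of the blue glass, 31 mm from the hinge axis, in a black frame 32 mm square and 10 mm thick along the mount's y; frame edges 15 and 47 mm from the axis, sides 16 mm either side of the centre line. Pushing the standing frame over towards -x of the mount lays it down and raises the lever behind it.
- amber_glass (a point): centre of the amber glass, 31 mm from the hinge axis, in a black frame 32 mm square and 10 mm thick along the mount's y; frame edges 15 and 47 mm from the axis, sides 16 mm either side of the centre line. Pushing the standing frame over towards -x of the mount lays it down and raises the lever behind it.
- lens: bystander: round lens in a black ring on a short post, loose, 62 mm tall, 32 mm wide, on the +y end of the plate; origin at its underside
- mirror: bystander: square black mirror mount on a pedestal, loose, 80 mm tall, 49 x 44 mm, on the -y end of the plate; origin at its underside
- vial: bystander: glass vial with a white cap, loose, 17 mm across, 54 mm tall, on the far corner of the plate at its -y end; origin at its underside
- bottle: bystander: white bottle with a red dropper cap, loose, 40 mm across, 95 mm tall, on the table beyond the +y end of the plate; origin at its underside

How it is judged:
On the way, in this order (a step that is already met when the one before it is completed fails the run):
1. the blue filter stands upright while the amber one still stands (value of joint blue_filter below 0.14 rad and value of joint amber_filter below 0.3 rad), for 0.2 s.
2. the amber filter lies down while the blue one stands (value of joint amber_filter above 1.43 rad and value of joint blue_filter below 0.14 rad), for 0.2 s.
At the end, for the whole second after the job is handed in: blue filter within 0.14 rad of upright and amber filter within 0.14 rad of level, both at rest; both mounts and all four bystanders upright and within 15 mm of where they started (all of step 2 and distance of each of blue_mount, amber_mount, lens, mirror, vial, bottle from where it was at the start of the episode below 0.015 m and angle between each of blue_mount, amber_mount, lens, mirror, vial, bottle's own z axis and vertical below 0.15 rad and velocity of joint blue_filter between -0.05 and 0.05 rad/s and velocity of joint amber_filter between -0.05 and 0.05 rad/s); the robot touches nothing.
It fails at once if the beam is left without a filter (both filters well off upright) (value of joint each of blue_filter, amber_filter above 0.5 rad).
It fails at once if a mount is lifted, carried, tipped or shoved away (height (world z) of any of blue_mount, amber_mount above 0.053 m or distance of any of blue_mount, amber_mount from where it was at the start of the episode above 0.025 m or angle between any of blue_mount, amber_mount's own z axis and vertical above 0.2 rad).
It fails at once if a mount is pinched or pressed hard (over 30 N) (contact force between the fingers and blue_mount above 30 N or contact force between the fingers and amber_mount above 30 N).
It fails at once if the lens, mirror, vial or bottle is moved more than 15 mm (distance of any of lens, mirror, vial, bottle from where it was at the start of the episode above 0.015 m).
It also fails if it takes over 58 s, if anything falls off the work surface, if the arm or the gripper's body presses on something with over 40 N, if the wrist force passes 120 N, or if a joint passes its speed limit or range.

## Robot

A 6-joint arm with a two-finger parallel gripper is mounted at the origin on a cart in front of the work surface, level with it; the furniture and walls round the work are solid. World frame = base frame: x ahead of the robot, y to its left, z up, the work surface at z = 0. Lengths are in m, angles in rad, forces in N, time in s.
With the tool pointing down it reaches from about 0.25 to 0.775 m from the base axis. Payload 4 kg.
Tool frame: the origin (TCP) lies at the very end of the fingers, on their centre line; the grasp point (between the pads) lies 19 mm behind it; y points along the fingers, x is the direction in which the jaws open and shut, and the axes are right-handed (so a half turn about y gives the same grasp; the last joint's range is limited). The gripper opens to 94 mm and grips with 3 to 60 N. Pads are 16 mm wide; open, the fingers measure 119 mm over their backs; the gripper's body (75 mm by 177 mm) begins 78 mm behind the grasp point.
Start: joints at [-0.103, 0.087, 1.371, -0, 1.684, -0.103], TCP at [0.55, -0, 0.175] pointing down, gripper open.
Joint ranges: [-3.1, 3.1], [-0.76, 2.03], [0.27, 2.55], [-1.08, 4.22], [0.17, 2.65], [-2.57, 2.57]. Speed limits (rad/s): [2.79, 2.79, 3.14, 3.14, 3.14, 3.14].

## Interface

Orientations are given as [roll, pitch, yaw] about the fixed x, y, z axes, in that order (R = Rz(yaw) Ry(pitch) Rx(roll)).
In Python, from bench import robot gives the robot as it stands.
- The arm moves only by the shell command python3 -m handwheel 'ROWS' [OPENING]. ROWS is JSON, a list of rows, each an object with "delta_pos": the shift along the tool's x, y, z in mm, a list of three; "yaw": the turn about the tool's y in rad. A call has 1 to 12 rows; each row is the pose to reach, as a shift and turn from the pose commanded when the call began, along the tool's axes at that moment; what a row does not reach only later rows make up. A row lasts 1/10 s, in which the tool goes at most 50 mm and 8.59 degrees, less where a joint would pass 70% of its speed; a pose out of reach is approached as far as the arm can. A call with a gripper value outside its range is refused whole. OPENING is the closure in counts, from 0 (fully open) to 255 (shut), set as the call begins (- or left out, the last holds). The fingers move at their own pace and stop on an object; the grip force is fixed at half the most. Time passes only in rows, so rows that repeat a pose let the fingers close. It gives the time, the measured TCP pose, the force and the opening at its end, in the units of the state.
- robot.get_obs(): the state, without advancing time (a new reading comes with each control period).
- robot.snapshot(name): name is "scene" or "side" or "wrist"; returns a dict with "image" (420x560x3 uint8, red, green, blue), "fx", "fy", "cx", "cy" (pixels), "rvec" (rotation vector, rad) and "tvec" (3), from world to camera coordinates, as OpenCV has them. Camera axes: x right, y down, z forward; pixel columns grow to the right and rows downward; lengths in m; the calibration is good to about 2 mm. A picture is of the moment at which its call begins. There is no depth.
- robot.close_job(): hands the job in, once; it reports no verdict.
The state is a dict: "time": time; "joint_positions": joint angles; "qvel": joint speeds; "joint_torque": joint torques, N m; "tool_pos": TCP position; "ee_rot": TCP orientation; "wrist_force": force on the tool from outside, world axes, zero at the start; "wrist_torque": the same for the moment, N m; "width": finger opening in m.
Only numpy, scipy, OpenCV 4.12 (cv2) and the standard library are available. Lean on these libraries where they do the work, as an engineer would, in place of code of your own. Each camera call takes 0.05 s, during which the arm holds its last target.

## Working session

There is one attempt and no reset: what is moved stays moved. The work goes in short steps, Python scripts to look and compute and a shell command to move; the robot and the scene stay as the last step left them, time stands still between calls to the robot, and variables do not carry over. Pictures are saved under pics/ and viewed, and the job is handed in when it is done.

```bash
mkdir -p pics; ls
python3 - <<'E'
from bench import robot
import cv2
o=robot.get_obs()
for k,v in o.items(): print(k,v)
for n in("scene","side","wrist"):
    s=robot.snapshot(n); cv2.imwrite(f"pics/{n}0.png",s["image"][:,:,::-1]); print(n,s["fx"],s["cx"],s["cy"],s["rvec"],s["tvec"])
E
```

```text
pics
time 0.0
joint_positions [-1.03131477e-01  8.79421397e-02  1.37225107e+00 -1.15392058e-05
  1.68357911e+00 -1.03129388e-01]
qvel [-0.00080861 -0.00230919  0.00070364 -0.00040643 -0.00096329  0.0012784 ]
joint_torque [ 1.28542815e-03 -3.40182602e+01 -3.02423716e+01  7.18220207e-02
  3.29729996e-02 -1.13141955e-04]
tool_pos [5.49387539e-01 3.70593576e-05 1.73412891e-01]
ee_rot [-1.57058334e+00  2.16926534e-03 -3.14361636e-06]
wrist_force [-0.40592667 -0.43923574 -0.1883106 ]
wrist_torque [-0.01323899  0.00432794 -0.02590646]
width 0.09399082476424277
scene 521.7706691215604 276.15290940924444 208.42970984981724 [ 1.05125824 -2.19797684  1.24540465] [0.52300152 0.22252921 0.78671614]
side 544.4383044311717 276.19422388071786 205.18654848891913 [ 0.27454364 -2.63327991  1.46936767] [ 0.56997845 -0.01222582  1.21593514]
wrist 323.679338494533 277.8665472246551 212.7440096500548 [-2.85784734e+00  9.14414000e-04  5.00552284e-03] [-0.54951407 -0.02911793  0.39362909]
```

View pics/scene0.png

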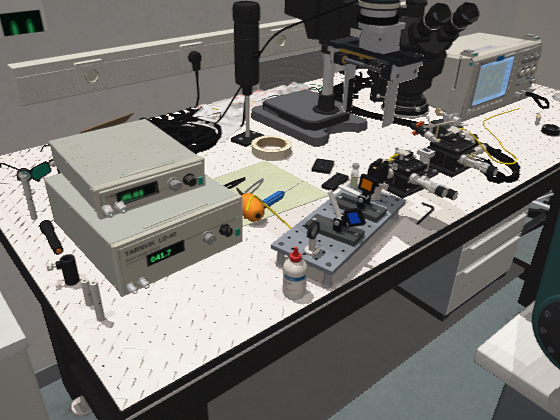

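View pics/side0.png

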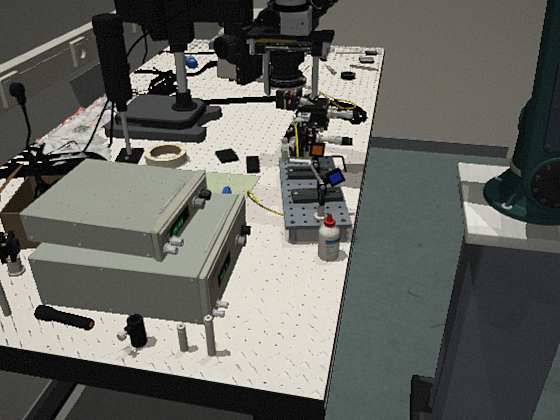

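View pics/wrist0.png

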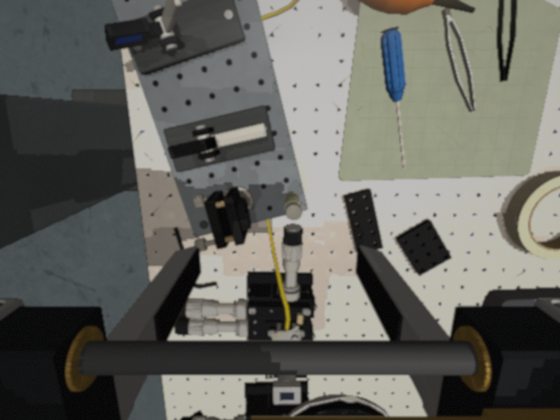

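```bash
cat > h.py <<'E'
import cv2,numpy as np
from bench import robot
def snap(n,f=None):
    s=robot.snapshot(n)
    if f: cv2.imwrite(f"pics/{f}.png",s["image"][:,:,::-1])
    return s
def ray(s,uv):
    R=cv2.Rodrigues(np.array(s["rvec"],float))[0];t=np.array(s["tvec"],float)
    d=R.T@np.array([(uv[0]-s["cx"])/s["fx"],(uv[1]-s["cy"])/s["fy"],1]);return -R.T@t,d
def onz(s,uv,z):
    c,d=ray(s,uv);return c+d*(z-c[2])/d[2]
def proj(s,P):
    K=np.array([[s["fx"],0,s["cx"]],[0,s["fy"],s["cy"]],[0,0,1.]])
    return cv2.projectPoints(np.array(P,float).reshape(-1,1,3),np.array(s["rvec"],float),np.array(s["tvec"],float),K,None)[0][:,0]
def tri(obs):
    A=np.zeros((3,3));b=np.zeros(3)
    for s,uv in obs:
        c,d=ray(s,uv);d=d/np.linalg.norm(d);M=np.eye(3)-np.outer(d,d);A+=M;b+=M@c
    return np.linalg.solve(A,b)
E
python3 - <<'E'
import cv2
a=cv2.imread('pics/scene0.png')[140:300,260:420];cv2.imwrite('pics/sc_crop.png',cv2.resize(a,(640,640),interpolation=cv2.INTER_CUBIC)[:600])
a=cv2.imread('pics/side0.png')[120:270,260:380];cv2.imwrite('pics/si_crop.png',cv2.resize(a,(480,600),interpolation=cv2.INTER_CUBIC))
a=cv2.imread('pics/wrist0.png')[0:250,90:330];cv2.imwrite('pics/wr_crop.png',cv2.resize(a,(576,600),interpolation=cv2.INTER_CUBIC))
E
```

```text
(no output)
```

View pics/sc_crop.png

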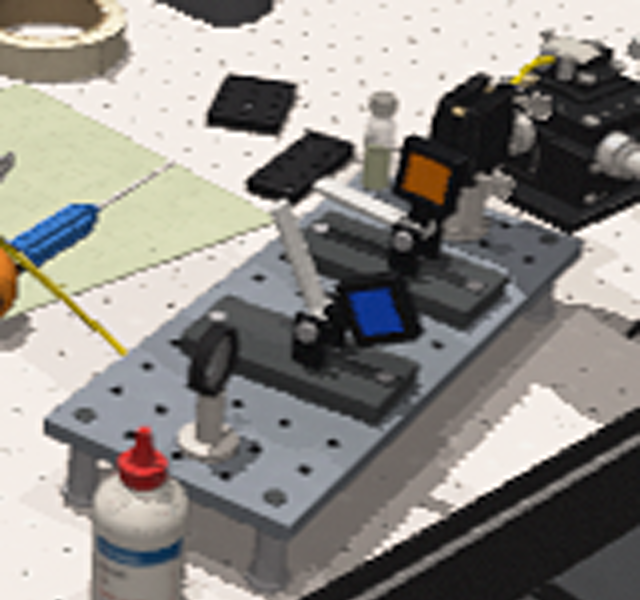

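View pics/si_crop.png

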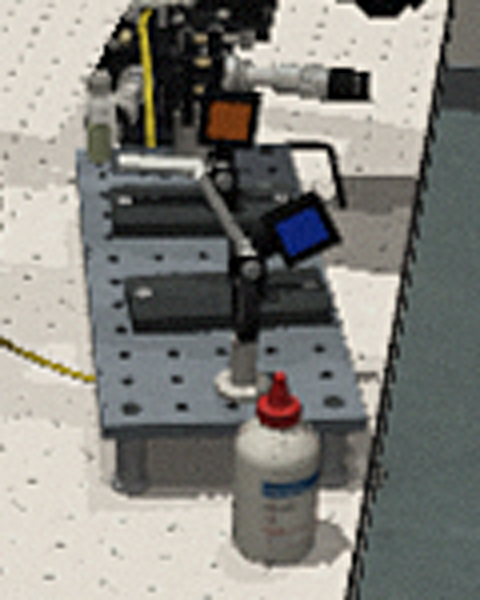

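View pics/wr_crop.png

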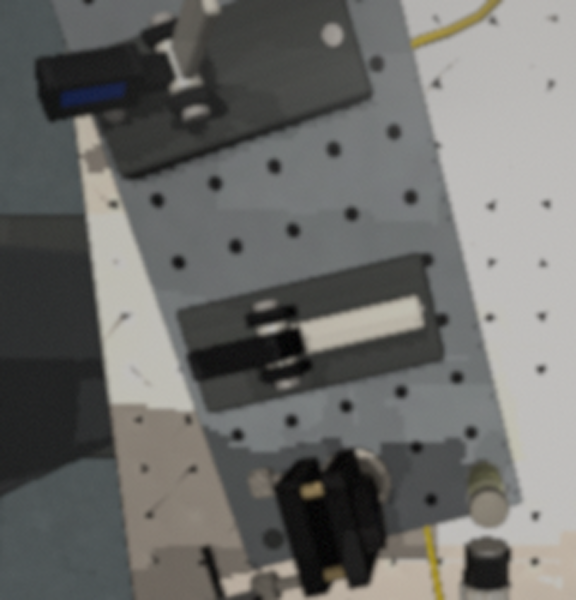

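Run:
```python
from h import *
s=snap("wrist");sc=snap("scene");si=snap("side")
f=lambda u,v:(u/2.4+90,v/2.4)
fs=lambda u,v:(u/4+260,v/4+140)
fi=lambda u,v:(u/4+260,v/4+120)
C=np.array([onz(s,f(*p),.057)[:2] for p in[(178,310),(418,255),(443,357),(210,412)]])
print("amber base",C.round(4),np.linalg.norm(C[1]-C[0]),np.linalg.norm(C[2]-C[1]))
d=(C[1]-C[0]+C[2]-C[3]);d/=np.linalg.norm(d);print("yaw",np.degrees(np.arctan2(d[1],d[0])),"origin",C.mean(0)-.010*d)
B=np.array([onz(s,f(*p),.057)[:2] for p in[(125,178),(372,95)]]);d=B[1]-B[0];print("blue",B,np.linalg.norm(d));d/=np.linalg.norm(d)
n=np.array([-d[1],d[0]]);print("yaw",np.degrees(np.arctan2(d[1],d[0])),"orig",B.mean(0)-.01*d+.022*n)
# from scene: blue base corners top
B=np.array([onz(sc,fs(*p),.057)[:2] for p in[(180,343),(222,297),(418,370),(373,412)]]);print("blue scene",B)
d=B[2]-B[1]+B[3]-B[0];d=-d/np.linalg.norm(d);print(np.degrees(np.arctan2(d[1],d[0])),B.mean(0)-.01*d)
A=np.array([onz(sc,fs(*p),.057)[:2] for p in[(335,212),(508,272),(465,318)]]);print("amber scene",A)
for n,a,b in[("blue lever end",(280,212),(200,172)),("blue glass",(376,310),(302,230)),("amber glass",(427,178),(228,122)),("amber lever end",(318,187),(120,160))]:
    a,b=fs(*a),fi(*b);P=tri([(sc,a),(si,b)]);print(n,P.round(4),proj(sc,P)-a,proj(si,P)-b,proj(s,P))
for n,a,z in[("lens",(208,445),.045),("bottle",(140,600),0)]:print(n,onz(sc,fs(*a),z))
```

```text
amber base [[0.4384 0.0716]
 [0.5368 0.0928]
 [0.5466 0.0526]
 [0.4478 0.0297]] 0.10062860415710514 0.041436962639071415
yaw 12.60945399631259 origin [0.48263315 0.05947065]
blue [[0.4226427  0.12153664]
 [0.52003336 0.15058432]] 0.10163025229621789
yaw 16.607707466834317 orig [0.45546721 0.15428456]
blue scene [[0.49755686 0.19961204]
 [0.51507438 0.15639999]
 [0.41377983 0.12843092]
 [0.40343151 0.16926844]]
16.61493095507435 [0.44787816 0.16056847]
amber scene [[0.53979465 0.05314267]
 [0.44523977 0.02825661]
 [0.4300976  0.0774663 ]]
blue lever end [0.4763 0.1621 0.1253] [[ 0.11620541 -0.73006685]] [[0.12733366 0.64686632]] [[172.15521792  -1.31800994]]
blue glass [0.4247 0.1497 0.0922] [[-0.01106151  0.06734058]] [[-0.01228678 -0.05794584]] [[122.77115141  30.81223625]]
amber glass [0.4771 0.0602 0.1065] [[-0.02322824  0.13628806]] [[-0.02104982 -0.11971588]] [[191.38567338 144.85152975]]
amber lever end [0.5348 0.0734 0.0824] [[ 0.10297112 -0.64164324]] [[0.11102163 0.57909715]] [[260.9988953  127.86239542]]
lens [0.44213892 0.23234487 0.045     ]
bottle [0.42078466 0.2888537  0.        ]
```

```bash
python3 -m handwheel '[{"delta_pos":[-30,-10,15],"yaw":-0.1},{"delta_pos":[-60,-20,30],"yaw":-0.2},{"delta_pos":[-90,-20,50],"yaw":-0.29},{"delta_pos":[-90,-20,50],"yaw":-0.29},{"delta_pos":[-90,-20,50],"yaw":-0.29},{"delta_pos":[-90,-20,50],"yaw":-0.29},{"delta_pos":[-90,-20,50],"yaw":-0.29},{"delta_pos":[-90,-20,50],"yaw":-0.29}]' 255
python3 - <<'E'
from h import *
for n in("scene","side","wrist"): snap(n,n+"1")
a=cv2.imread('pics/scene1.png')[100:260,260:460];b=cv2.imread('pics/side1.png')[60:220,230:390]
cv2.imwrite('pics/c1.png',np.hstack([cv2.resize(a,None,fx=2.2,fy=2.2),cv2.resize(b,None,fx=2.2,fy=2.2)]))
E
```

```text
time: 1.1
tool_pos: [0.4605, 0.0495, 0.1941]
ee_rot: [-1.571, 0.001, 0.289]
wrist_force: [-0.1, -0.8, -0.3]
width: 0.0334
```

View pics/wrist1.png

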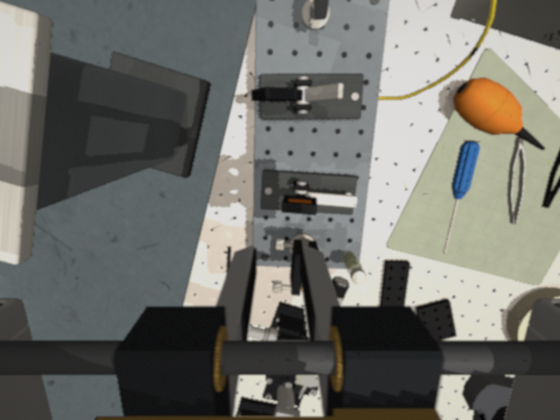

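View pics/c1.png

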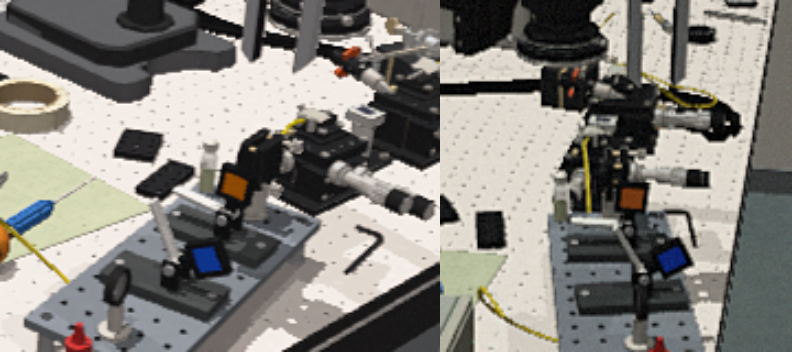

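Run:
```python
from h import *
s=snap("wrist","wrist2")
c=s["image"]
cv2.imwrite('pics/w2c.png',cv2.resize(c[60:225,240:400,::-1],None,fx=3.6,fy=3.6,interpolation=cv2.INTER_CUBIC))
for nm,p in[("blue",[(260,75),(362,74),(363,118),(260,119)]),("amber",[(262,171),(356,175),(356,214),(261,210)])]:
    C=np.array([onz(s,q,.057)[:2] for q in p]);d=C[1]-C[0]+C[2]-C[3];d/=np.linalg.norm(d)
    print(nm,np.linalg.norm(C[1]-C[0]),np.linalg.norm(C[2]-C[1]),np.degrees(np.arctan2(d[1],d[0])),C.mean(0)-.01*d)
```

```text
blue 0.10151802824643702 0.04221529756610429 17.036910892859208 [0.45435013 0.15457432]
amber 0.10179255174785784 0.04411875811719935 14.059656216923722 [0.48271982 0.05971499]
```

View pics/w2c.png

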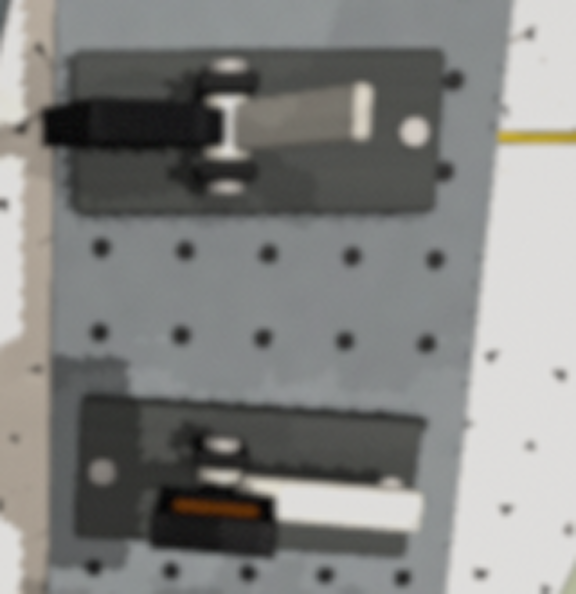

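```bash
python3 -m handwheel '[{"delta_pos":[8,0,40]},{"delta_pos":[12,0,80]},{"delta_pos":[15,0,104]},{"delta_pos":[15,20,104]},{"delta_pos":[15,40,104]},{"delta_pos":[15,40,104]},{"delta_pos":[15,40,104]}]'
python3 - <<'E'
from h import *
for n in("scene","side","wrist"): snap(n,n+"3")
a=cv2.imread('pics/scene3.png')[100:260,260:440];b=cv2.imread('pics/side3.png')[60:240,230:390]
cv2.imwrite('pics/c3.png',np.hstack([cv2.resize(a,(440,440)),cv2.resize(b,(352,440))]))
cv2.imwrite('pics/w3.png',cv2.imread('pics/wrist3.png'))
E
```

```text
invalid input at $[0]: expected keys delta_pos, yaw
```

View pics/c3.png

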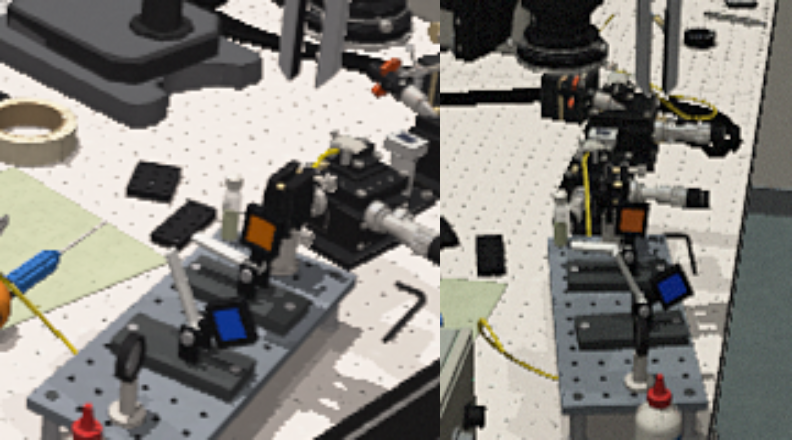

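View pics/w3.png

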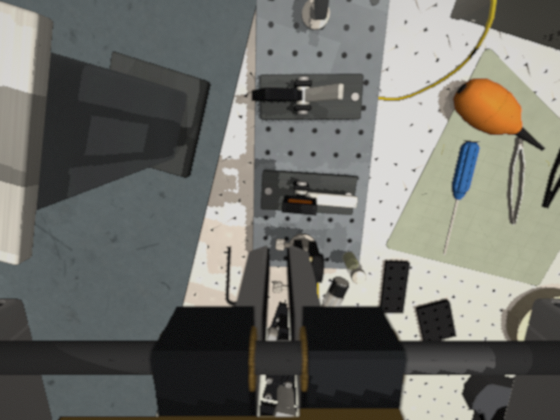

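```bash
python3 -m handwheel '[{"delta_pos":[8,0,40],"yaw":0},{"delta_pos":[12,0,80],"yaw":0},{"delta_pos":[15,0,104],"yaw":0},{"delta_pos":[15,0,104],"yaw":0},{"delta_pos":[15,0,104],"yaw":0},{"delta_pos":[15,20,104],"yaw":0},{"delta_pos":[15,40,104],"yaw":0},{"delta_pos":[15,40,104],"yaw":0},{"delta_pos":[15,40,104],"yaw":0}]'
python3 - <<'E'
from h import *
for n in("scene","side","wrist"): snap(n,n+"4")
a=cv2.imread('pics/scene4.png')[100:260,260:440];b=cv2.imread('pics/side4.png')[60:240,230:390]
cv2.imwrite('pics/c4.png',np.hstack([cv2.resize(a,(440,440)),cv2.resize(b,(352,440))]))
E
```

```text
time: 2.35
tool_pos: [0.4448, 0.1529, 0.1547]
ee_rot: [-1.571, 0.001, 0.288]
wrist_force: [0.7, -0.5, 0.2]
width: 0.0005
```

View pics/c4.png

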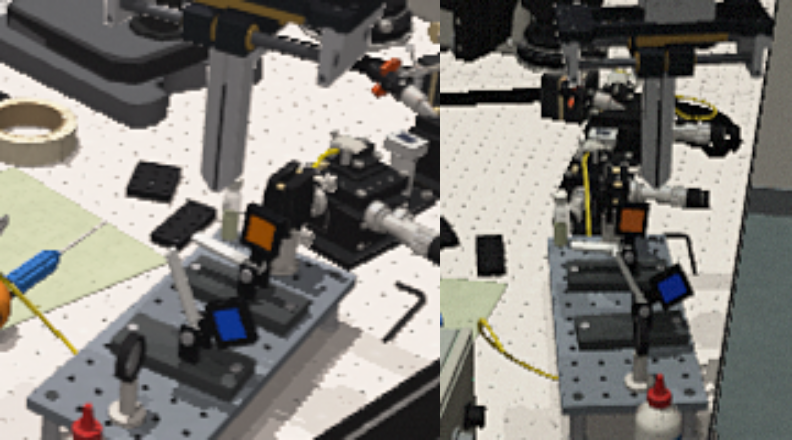

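View pics/wrist4.png

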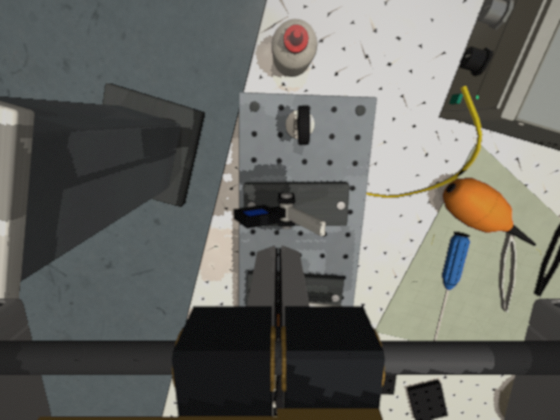

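Run:
```python
from h import *
o=robot.get_obs();print(o["time"],o["tool_pos"],o["qvel"])
for n in("scene","side","wrist"):
    s=snap(n,n+"5");print(n,proj(s,[o["tool_pos"],[.4535,.1555,.077],[.4763,.1621,.1253],[.4825,.0597,.077]]).round(1).tolist())
a=cv2.imread('pics/scene5.png')[100:260,260:440];b=cv2.imread('pics/side5.png')[60:240,230:390]
cv2.imwrite('pics/c5.png',np.hstack([cv2.resize(a,(440,440)),cv2.resize(b,(352,440))]))
```

```text
2.5 [0.44559431 0.15362175 0.1560473 ] [ 5.42955152e-03 -6.30677582e-05 -1.70401644e-03  8.06504534e-04
 -1.73970713e-03  1.31833069e-03]
scene [[347.2, 182.4], [339.5, 219.0], [330.1, 192.3], [363.2, 196.6]]
side [[326.3, 149.4], [321.0, 183.9], [310.1, 163.7], [314.3, 162.0]]
wrist [[277.3, 240.8], [286.1, 210.4], [317.8, 227.3], [285.9, 305.1]]
```

View pics/c5.png

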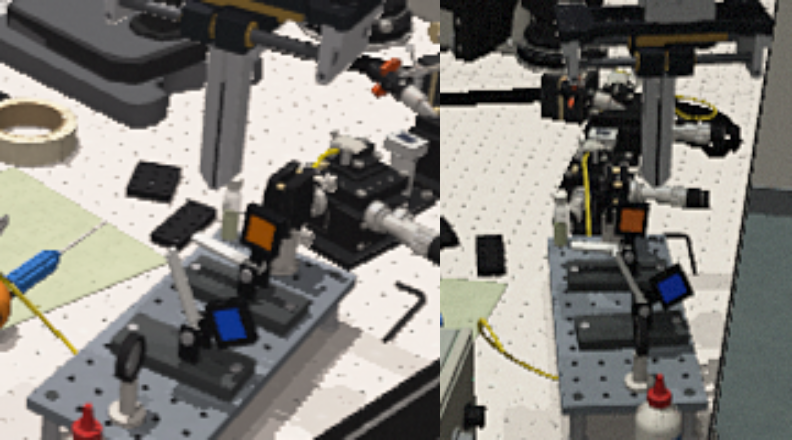

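Run:
```python
from h import *
sc=snap("scene");si=snap("side");w=snap("wrist")
P=tri([(sc,(351,168)),(si,(327.7,136.5))]);print(P,proj(sc,P),proj(si,P),proj(w,P))
print(proj(sc,[[.4605,.0495,.1941]]),proj(si,[[.4605,.0495,.1941]]))
a=cv2.imread('pics/scene5.png')[100:200,300:400];b=cv2.imread('pics/side5.png')[80:180,280:380];c=cv2.imread('pics/wrist5.png')[200:300,230:330]
cv2.imwrite('pics/c6.png',np.hstack([cv2.resize(x,(266,266),interpolation=cv2.INTER_NEAREST)for x in(a,b,c)]))
```

```text
[0.44451396 0.14888707 0.18265166] [[350.95390152 168.27138084]] [[327.66254681 136.26332622]] [[273.94640757 263.61489816]]
[[382.66919473 144.57338838]] [[326.63998525 111.64080755]]
```

View pics/c6.png

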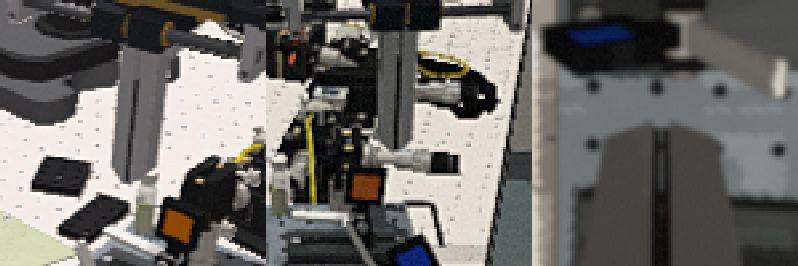

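View pics/scene1.png

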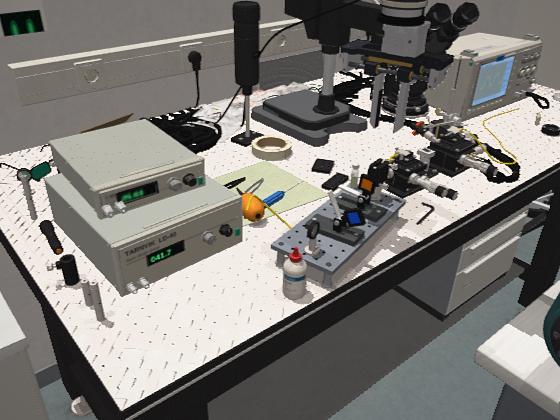

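```bash
python3 - <<'E'
from h import *
sc=snap("scene");si=snap("side");w=snap("wrist")
for dy in(-.008,0,.008):
  for dx in (-.0125,0,.0125):
    c,s_=np.cos(.288),np.sin(.288)
    P=[[.4456+c*dx-s_*dy,.1536+s_*dx+c*dy,z] for z in(.156,.170,.183,.195)]
    print(dx,dy,proj(w,P).round(0).tolist(),proj(sc,P).round(0).tolist(),proj(si,P).round(0).tolist())
E
python3 - <<'E'
import cv2,numpy as np
n=cv2.INTER_NEAREST
a=cv2.imread('pics/scene5.png')[110:190,320:380];b=cv2.imread('pics/side5.png')[80:160,300:360]
cv2.imwrite('pics/c7.png',np.hstack([cv2.resize(x,(390,520),interpolation=n)for x in(a,b)]))
E
```

```text
-0.0125 -0.008 [[260.0, 253.0], [259.0, 261.0], [258.0, 270.0], [257.0, 279.0]] [[356.0, 183.0], [357.0, 176.0], [357.0, 169.0], [358.0, 163.0]] [[332.0, 147.0], [332.0, 141.0], [332.0, 135.0], [333.0, 130.0]]
0 -0.008 [[278.0, 253.0], [278.0, 261.0], [278.0, 270.0], [278.0, 279.0]] [[349.0, 181.0], [350.0, 174.0], [351.0, 167.0], [351.0, 161.0]] [[326.0, 148.0], [326.0, 141.0], [326.0, 135.0], [326.0, 130.0]]
0.0125 -0.008 [[296.0, 253.0], [297.0, 261.0], [298.0, 270.0], [300.0, 279.0]] [[343.0, 179.0], [344.0, 172.0], [344.0, 165.0], [345.0, 159.0]] [[320.0, 148.0], [320.0, 142.0], [320.0, 136.0], [320.0, 130.0]]
-0.0125 0 [[260.0, 242.0], [259.0, 250.0], [258.0, 258.0], [256.0, 267.0]] [[354.0, 184.0], [354.0, 177.0], [355.0, 171.0], [356.0, 164.0]] [[332.0, 149.0], [333.0, 143.0], [333.0, 137.0], [333.0, 131.0]]
0 0 [[278.0, 242.0], [278.0, 250.0], [278.0, 258.0], [278.0, 267.0]] [[347.0, 182.0], [348.0, 175.0], [349.0, 169.0], [349.0, 162.0]] [[326.0, 149.0], [327.0, 143.0], [327.0, 137.0], [327.0, 131.0]]
0.0125 0 [[296.0, 242.0], [297.0, 250.0], [299.0, 258.0], [300.0, 267.0]] [[341.0, 180.0], [342.0, 173.0], [342.0, 167.0], [343.0, 160.0]] [[320.0, 150.0], [320.0, 143.0], [321.0, 137.0], [321.0, 132.0]]
-0.0125 0.008 [[260.0, 231.0], [259.0, 238.0], [258.0, 246.0], [256.0, 254.0]] [[352.0, 186.0], [352.0, 179.0], [353.0, 172.0], [354.0, 166.0]] [[333.0, 151.0], [333.0, 144.0], [334.0, 138.0], [334.0, 133.0]]
0 0.008 [[278.0, 231.0], [278.0, 238.0], [278.0, 246.0], [278.0, 254.0]] [[345.0, 184.0], [346.0, 177.0], [346.0, 170.0], [347.0, 164.0]] [[327.0, 151.0], [327.0, 145.0], [327.0, 139.0], [328.0, 133.0]]
0.0125 0.008 [[296.0, 231.0], [298.0, 238.0], [299.0, 246.0], [300.0, 254.0]] [[339.0, 182.0], [339.0, 175.0], [340.0, 168.0], [341.0, 162.0]] [[321.0, 151.0], [321.0, 145.0], [321.0, 139.0], [321.0, 133.0]]
```

View pics/c7.png

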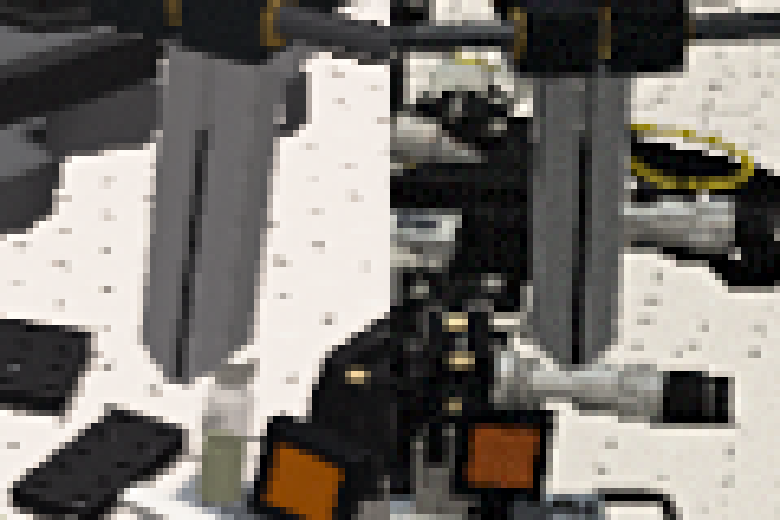

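```bash
python3 -m handwheel '[{"delta_pos":[0,14,0],"yaw":0},{"delta_pos":[0,28,0],"yaw":0},{"delta_pos":[0,41,0],"yaw":0},{"delta_pos":[0,41,0],"yaw":0},{"delta_pos":[0,41,0],"yaw":0}]'
cat > look.py <<'E'
import sys
from h import *
k=sys.argv[1];o=robot.get_obs();print(o["time"],np.round(o["tool_pos"],4),o["ee_rot"][2],np.round(o["wrist_force"],2))
sc=snap("scene","sc"+k);si=snap("side","si"+k);w=snap("wrist","wr"+k)
a=sc["image"][140:240,290:390,::-1];b=si["image"][110:210,270:370,::-1];c=w["image"][150:320,190:360,::-1]
cv2.imwrite(f'pics/v{k}.png',np.hstack([cv2.resize(x,(400,400),interpolation=cv2.INTER_CUBIC)for x in(a,b)]))
cv2.imwrite(f'pics/vw{k}.png',cv2.resize(c,(510,510),interpolation=cv2.INTER_CUBIC))
E
python3 look.py 8
```

```text
time: 3.45
tool_pos: [0.4441, 0.1538, 0.1127]
ee_rot: [-1.571, 0.002, 0.29]
wrist_force: [0.4, 0.3, 0.5]
width: 0.0005
3.45 [0.4441 0.1538 0.1127] 0.2900299810626783 [0.44 0.33 0.53]
```

View pics/v8.png

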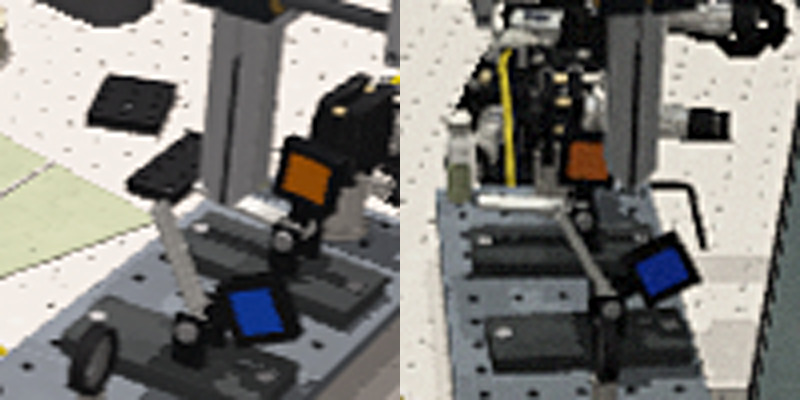

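View pics/vw8.png

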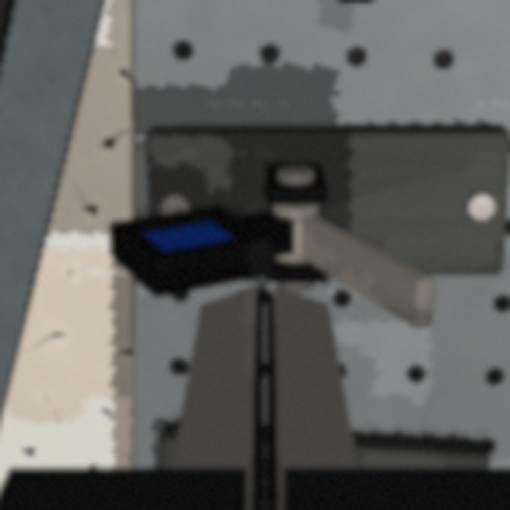

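Run:
```python
from h import *
sc=snap("scene");si=snap("side");w=snap("wrist")
P=tri([(sc,(346,190.5)),(si,(328.8,156.3))]);print(P,proj(sc,P),proj(si,P))
P=tri([(sc,(346,190.5)),(si,(328.8,156.3)),(w,(190+265/3,150+283/3))]);print(P,proj(sc,P),proj(si,P),proj(w,P))
E=lambda u,v:(290+u/4,140+v/4)
F=lambda u,v:(270+u/4,110+v/4)
for n,a,b in[("lev",(163,205),(165,212)),("hinge",(185,330),(210,308))]:
  P=tri([(sc,E(*a)),(si,F(*b))]);print(n,P,proj(w,P))
```

```text
[0.43903174 0.16211439 0.14555484] [[345.99027552 190.55848978]] [[328.79060972 156.24911688]]
[0.44068364 0.16212248 0.14514836] [[345.28100079 190.39296042]] [[327.95879641 156.36316125]] [[273.62105324 244.8428562 ]]
lev [0.47396562 0.1631611  0.12817661] [[323.24899312 247.19961356]]
hinge [0.44832823 0.16909403 0.07756688] [[286.39790412 207.55199774]]
```

```bash
python3 -m handwheel '[{"delta_pos":[8,0,0],"yaw":0},{"delta_pos":[14,0,0],"yaw":0},{"delta_pos":[20,0,0],"yaw":0},{"delta_pos":[20,0,0],"yaw":0},{"delta_pos":[20,0,0],"yaw":0}]'
python3 look.py 9
```

```text
time: 4.25
tool_pos: [0.4639, 0.1597, 0.1134]
ee_rot: [-1.571, 0.001, 0.29]
wrist_force: [-0.5, 0.0, 0.2]
width: 0.0004
4.25 [0.4639 0.1597 0.1134] 0.2900748042360086 [-0.49  0.01  0.22]
```

View pics/v9.png

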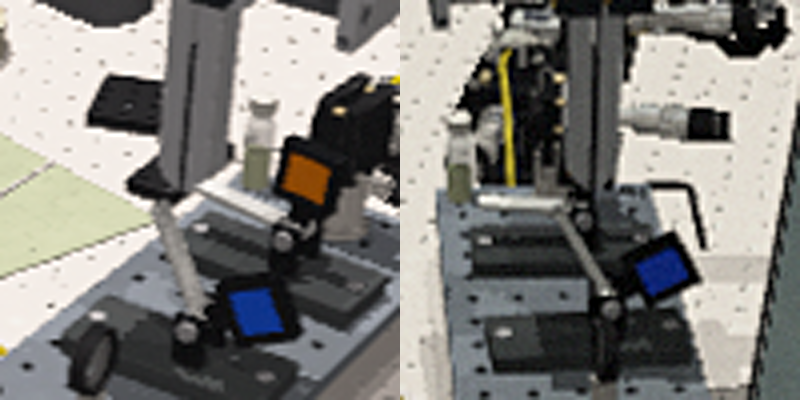

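```bash
python3 -m handwheel '[{"delta_pos":[-15,0,0],"yaw":0},{"delta_pos":[-15,0,0],"yaw":0},{"delta_pos":[-15,10,0],"yaw":0},{"delta_pos":[-15,20,0],"yaw":0},{"delta_pos":[-15,30,0],"yaw":0},{"delta_pos":[-15,30,0],"yaw":0},{"delta_pos":[-15,30,0],"yaw":0}]'
python3 look.py 10
```

```text
time: 5.1
tool_pos: [0.4491, 0.1553, 0.0828]
ee_rot: [-1.571, 0.001, 0.29]
wrist_force: [0.1, -0.2, 0.7]
width: 0.0006
5.1 [0.4491 0.1553 0.0828] 0.2899636529466427 [ 0.13 -0.2   0.68]
```

View pics/v10.png

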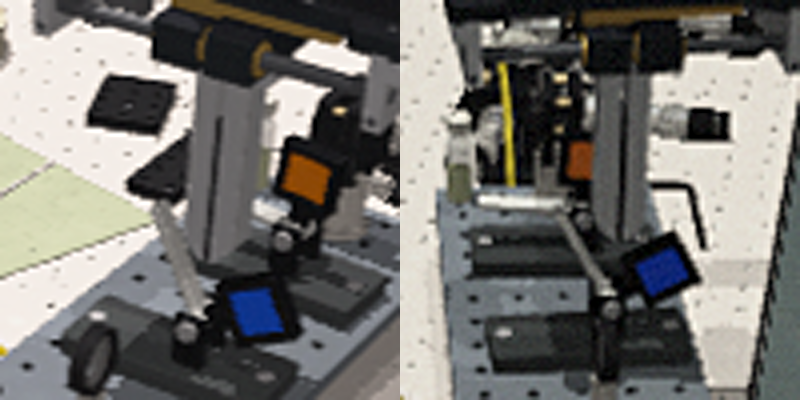

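View pics/vw10.png

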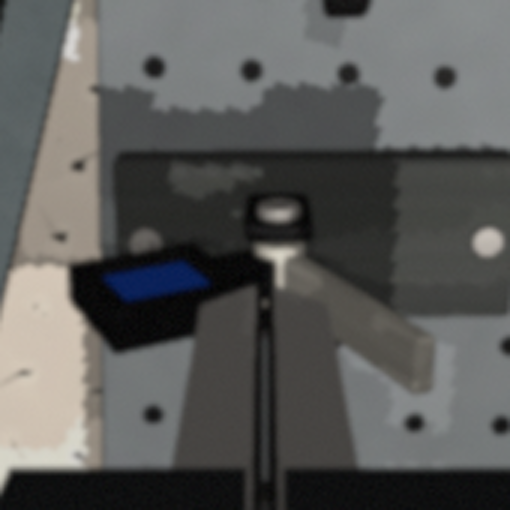

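Run:
```python
from h import *
w=snap("wrist")
c,s=np.cos(.29),np.sin(.29)
def M(x,y,z,o=(.4535,.1555)): return [o[0]+c*x-s*y,o[1]+s*x+c*y,.045+z]
q=1.1
L=[M(58/1000*np.cos(q),y,.032+.058*np.sin(q)) for y in(-.006,.006)]
B=[M(x,y,.012) for x in(-.042,.062) for y in(-.022,.022)]
T=[M(-.004+x,.001+y,.033+.032) for x in(-.0125,.0125) for y in(-.008,.008)]
for P in(L,B,T): print(((proj(w,P)-[190,150])*3).round(0).tolist())
```

```text
[[418.0, 391.0], [421.0, 332.0]]
[[116.0, 315.0], [109.0, 154.0], [509.0, 315.0], [521.0, 154.0]]
[[198.0, 352.0], [197.0, 280.0], [319.0, 352.0], [320.0, 280.0]]
```

```bash
python3 -m handwheel '[{"delta_pos":[6,2,0],"yaw":0},{"delta_pos":[12,4,0],"yaw":0},{"delta_pos":[18,6,0],"yaw":0},{"delta_pos":[23,8,0],"yaw":0},{"delta_pos":[27,9,0],"yaw":0},{"delta_pos":[31,10,0],"yaw":0},{"delta_pos":[35,11,0],"yaw":0},{"delta_pos":[38,12,0],"yaw":0},{"delta_pos":[38,12,0],"yaw":0}]'
python3 look.py 11
```

```text
time: 6.2
tool_pos: [0.4865, 0.1664, 0.0716]
ee_rot: [-1.571, -0.001, 0.29]
wrist_force: [-0.5, -0.5, 0.5]
width: 0.0006
6.2 [0.4865 0.1664 0.0716] 0.29000375138008194 [-0.5  -0.45  0.54]
```

View pics/v11.png

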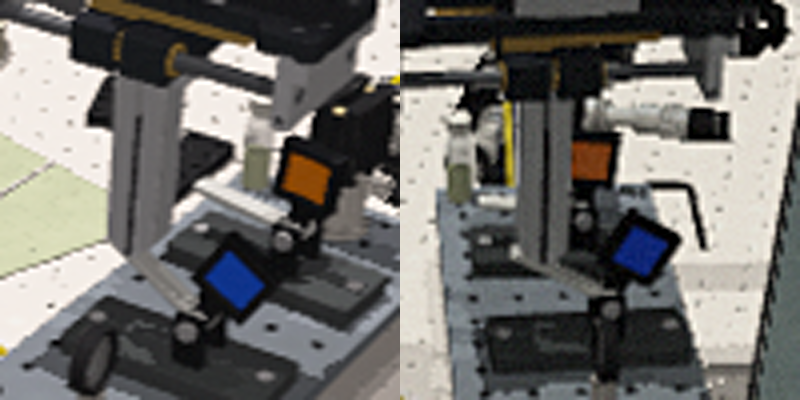

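View pics/vw11.png

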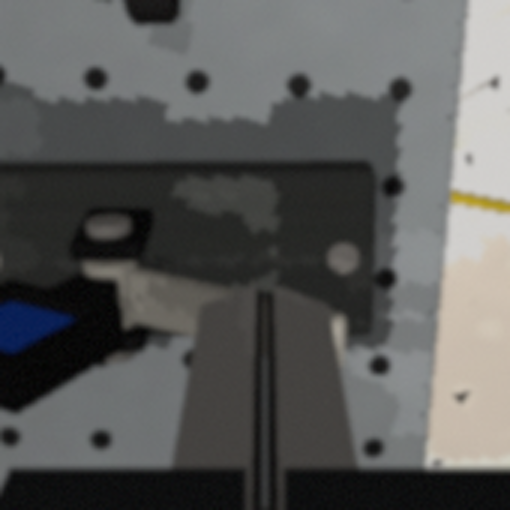

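```bash
python3 -m handwheel '[{"delta_pos":[3,2,0],"yaw":0},{"delta_pos":[6,5,0],"yaw":0},{"delta_pos":[8,8,0],"yaw":0},{"delta_pos":[10,11,0],"yaw":0},{"delta_pos":[10,14,0],"yaw":0},{"delta_pos":[10,14,0],"yaw":0}]'
python3 look.py 12
```

```text
time: 6.95
tool_pos: [0.4954, 0.1691, 0.0571]
ee_rot: [-1.571, 0.0, 0.29]
wrist_force: [0.5, -0.3, 0.1]
width: 0.0005
6.95 [0.4954 0.1691 0.0571] 0.29000416532134965 [ 0.45 -0.35  0.08]
```

View pics/v12.png

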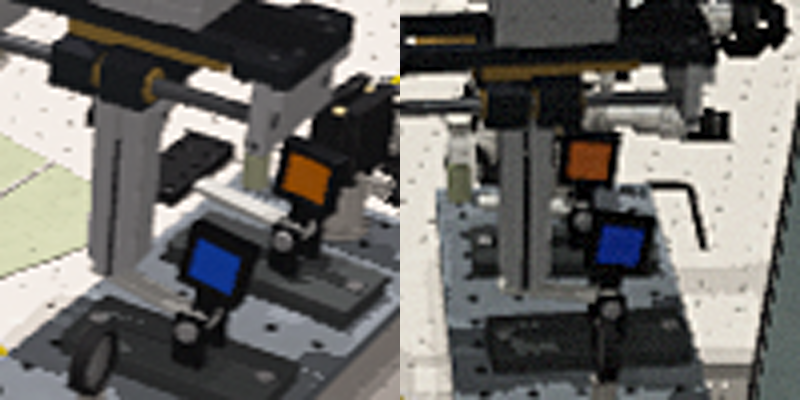

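```bash
python3 -m handwheel '[{"delta_pos":[0,2,0],"yaw":0},{"delta_pos":[0,4,0],"yaw":0},{"delta_pos":[0,6,0],"yaw":0},{"delta_pos":[0,6,0],"yaw":0}]'
python3 -m handwheel '[{"delta_pos":[0,1,0],"yaw":0},{"delta_pos":[0,2,0],"yaw":0},{"delta_pos":[0,2,0],"yaw":0}]'
python3 look.py 13
```

```text
time: 7.5
tool_pos: [0.4953, 0.1691, 0.0513]
ee_rot: [-1.571, 0.0, 0.29]
wrist_force: [-0.2, 0.6, -0.5]
width: 0.0004
time: 7.8
tool_pos: [0.4953, 0.1691, 0.0494]
ee_rot: [-1.571, 0.0, 0.29]
wrist_force: [0.3, 0.0, -0.0]
width: 0.0007
7.8 [0.4953 0.1691 0.0494] 0.2900270076865672 [ 0.31  0.03 -0.04]
```

View pics/v13.png

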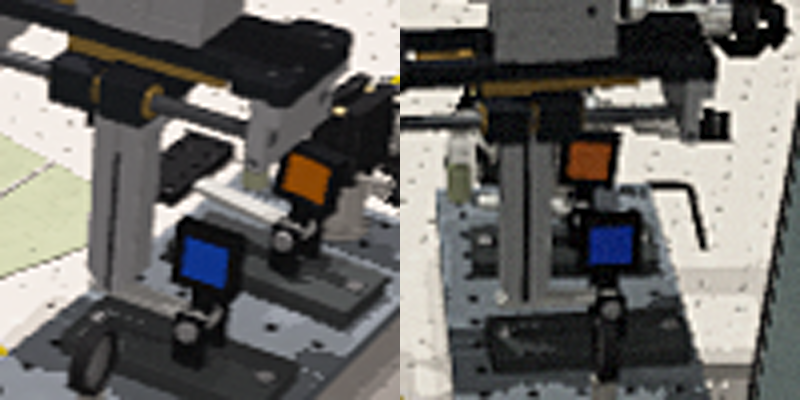

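Nearly upright; press down in 1 mm steps until the force shows the stop.

```bash
for i in 1; do python3 -m handwheel '[{"delta_pos":[0,1,0],"yaw":0},{"delta_pos":[0,1,0],"yaw":0}]'; done
python3 -m handwheel '[{"delta_pos":[0,1,0],"yaw":0},{"delta_pos":[0,1,0],"yaw":0}]'
python3 look.py 14
```

```text
time: 8.15
tool_pos: [0.4954, 0.1691, 0.0488]
ee_rot: [-1.571, 0.0, 0.29]
wrist_force: [-1.6, -0.5, 1.7]
width: 0.0001
time: 8.35
tool_pos: [0.4954, 0.1691, 0.0487]
ee_rot: [-1.571, -0.0, 0.29]
wrist_force: [-1.9, -0.2, 5.0]
width: 0.0005
8.35 [0.4954 0.1691 0.0487] 0.2900305036672006 [-1.9  -0.19  4.98]
```

View pics/v14.png

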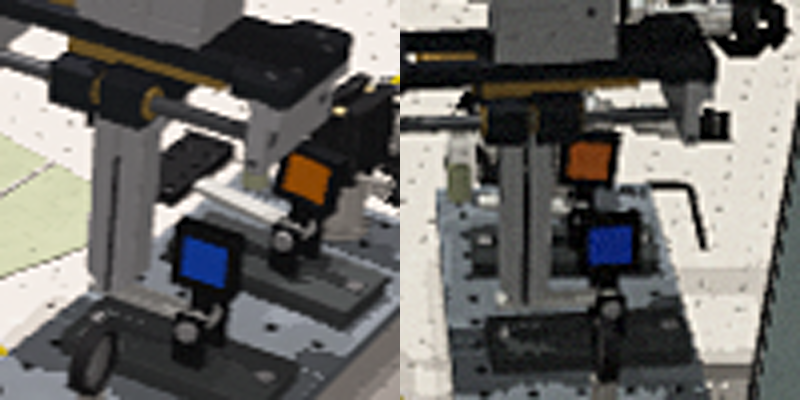

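```bash
python3 -m handwheel '[{"delta_pos":[0,-25,0],"yaw":0},{"delta_pos":[0,-55,0],"yaw":0},{"delta_pos":[0,-90,0],"yaw":0},{"delta_pos":[0,-100,0],"yaw":0},{"delta_pos":[0,-100,-35],"yaw":0},{"delta_pos":[1,-100,-70],"yaw":0.03},{"delta_pos":[1,-100,-103],"yaw":0.05},{"delta_pos":[1,-100,-103],"yaw":0.05},{"delta_pos":[1,-100,-103],"yaw":0.05}]'
python3 look.py 15
```

```text
time: 9.4
tool_pos: [0.5253, 0.0704, 0.1462]
ee_rot: [-1.57, 0.002, 0.239]
wrist_force: [-0.8, 0.4, -0.2]
width: 0.0005
9.4 [0.5253 0.0704 0.1462] 0.2386478968873894 [-0.83  0.36 -0.23]
```

View pics/v15.png

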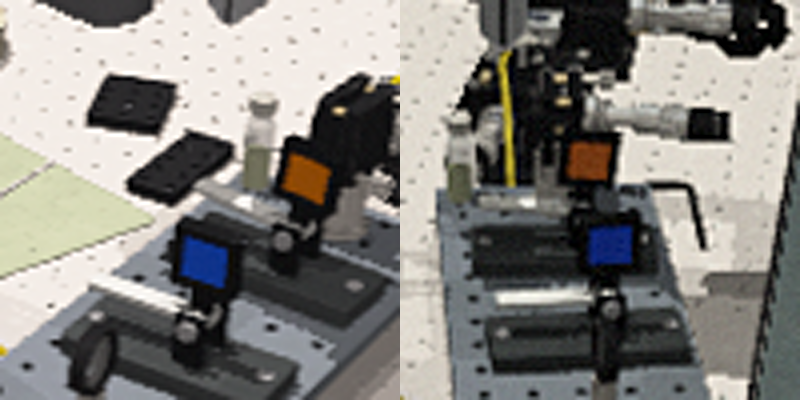

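View pics/wr15.png

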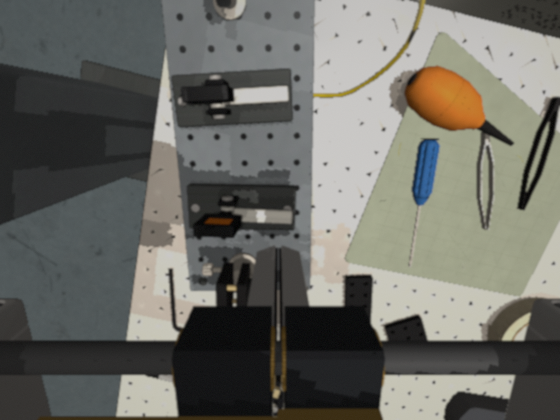

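```bash
python3 -m handwheel '[{"delta_pos":[0,20,0],"yaw":0},{"delta_pos":[0,40,0],"yaw":0},{"delta_pos":[0,55,0],"yaw":0},{"delta_pos":[0,69,0],"yaw":0},{"delta_pos":[0,69,0],"yaw":0},{"delta_pos":[0,69,0],"yaw":0}]'
python3 look.py 16
```

```text
time: 10.15
tool_pos: [0.5259, 0.0709, 0.0787]
ee_rot: [-1.571, -0.0, 0.24]
wrist_force: [0.5, -0.3, 1.2]
width: 0.0005
10.15 [0.5259 0.0709 0.0787] 0.24040220100699727 [ 0.46 -0.27  1.23]
```

View pics/v16.png

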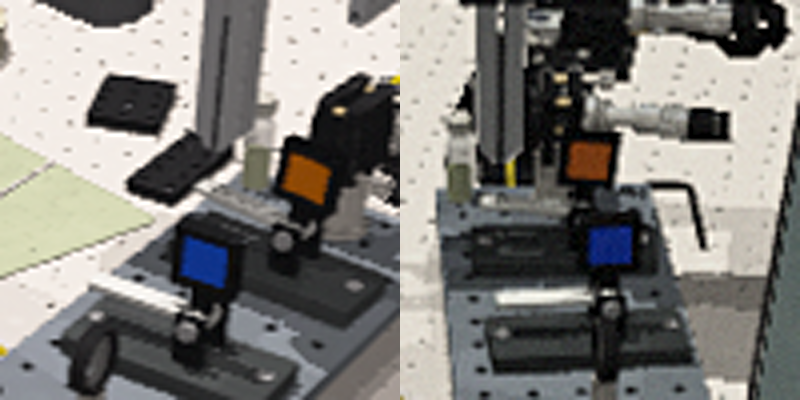

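View pics/vw16.png

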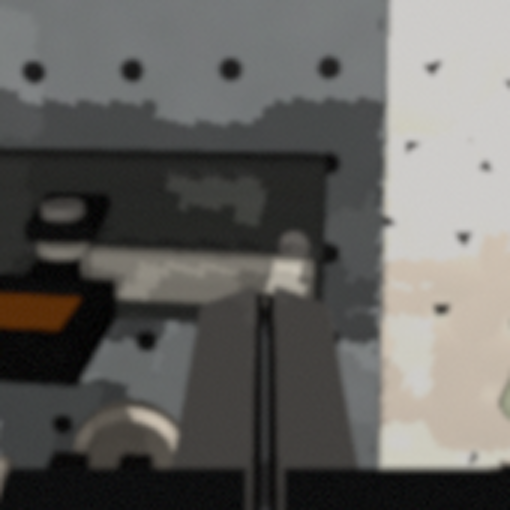

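```bash
python3 -m handwheel '[{"delta_pos":[-8,1,0],"yaw":0},{"delta_pos":[-15,1,0],"yaw":0},{"delta_pos":[-20,1,0],"yaw":0},{"delta_pos":[-25,1,0],"yaw":0},{"delta_pos":[-30,1,0],"yaw":0},{"delta_pos":[-35,1,0],"yaw":0},{"delta_pos":[-40,1,0],"yaw":0},{"delta_pos":[-40,1,0],"yaw":0},{"delta_pos":[-40,1,0],"yaw":0}]'
python3 look.py 17
```

```text
time: 11.2
tool_pos: [0.4864, 0.061, 0.0772]
ee_rot: [-1.571, 0.001, 0.24]
wrist_force: [-0.1, 0.3, -0.6]
width: 0.0003
11.2 [0.4864 0.061  0.0772] 0.23988557088769635 [-0.07  0.33 -0.64]
```

View pics/v17.png

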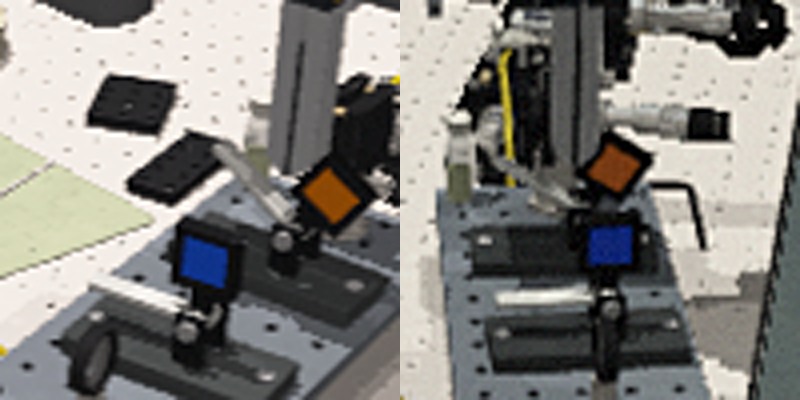

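View pics/vw17.png

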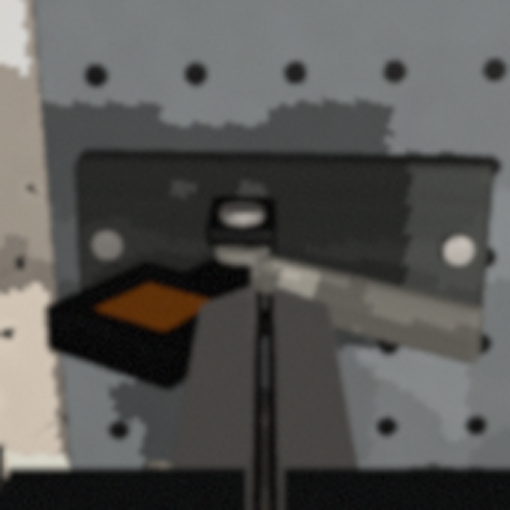

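```bash
python3 -m handwheel '[{"delta_pos":[-5,0,0],"yaw":0},{"delta_pos":[-10,0,0],"yaw":0},{"delta_pos":[-15,0,0],"yaw":0},{"delta_pos":[-20,1,0],"yaw":0},{"delta_pos":[-25,2,0],"yaw":0},{"delta_pos":[-30,4,0],"yaw":0},{"delta_pos":[-33,6,0],"yaw":0},{"delta_pos":[-36,8,0],"yaw":0},{"delta_pos":[-36,8,0],"yaw":0}]'
python3 look.py 18
```

```text
time: 12.25
tool_pos: [0.4512, 0.0525, 0.0691]
ee_rot: [-1.571, 0.001, 0.24]
wrist_force: [-0.3, 0.2, -0.2]
width: 0.0003
12.25 [0.4512 0.0525 0.0691] 0.2398762107912602 [-0.35  0.23 -0.21]
```

View pics/v18.png

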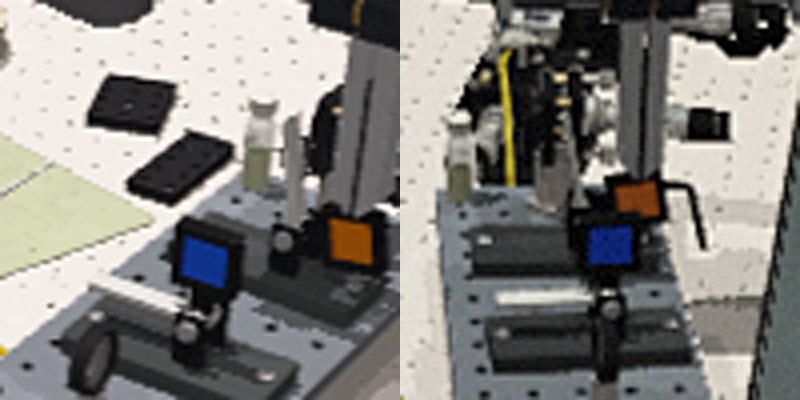

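View pics/vw18.png

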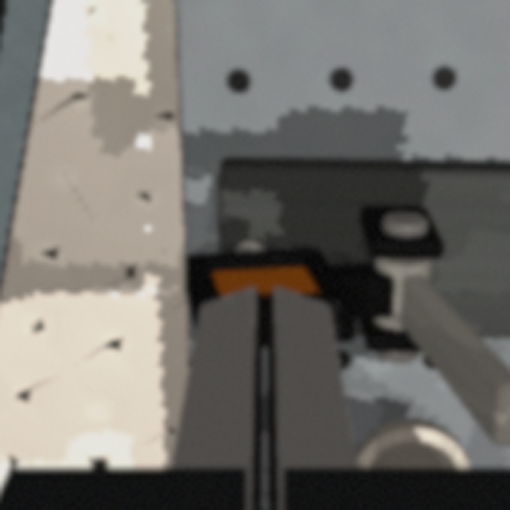

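Nearly down. Expected stop at reported z ≈ 0.062; go down gently.

```bash
python3 -m handwheel '[{"delta_pos":[-1,2,0],"yaw":0},{"delta_pos":[-2,4,0],"yaw":0},{"delta_pos":[-2,5,0],"yaw":0},{"delta_pos":[-2,5,0],"yaw":0}]'
python3 -m handwheel '[{"delta_pos":[0,1,0],"yaw":0},{"delta_pos":[0,1,0],"yaw":0}]'
python3 -m handwheel '[{"delta_pos":[0,1,0],"yaw":0},{"delta_pos":[0,1,0],"yaw":0}]'
python3 look.py 19
```

```text
time: 12.8
tool_pos: [0.4499, 0.0521, 0.0643]
ee_rot: [-1.571, 0.0, 0.24]
wrist_force: [-0.4, -0.1, -0.3]
width: 0.0003
time: 13.0
tool_pos: [0.4501, 0.0521, 0.0635]
ee_rot: [-1.571, 0.0, 0.24]
wrist_force: [-0.0, -1.0, 1.0]
width: 0.0005
time: 13.2
tool_pos: [0.4501, 0.0521, 0.0625]
ee_rot: [-1.571, -0.0, 0.24]
wrist_force: [0.6, 0.3, 1.3]
width: 0.0003
13.2 [0.4501 0.0521 0.0625] 0.24002249519936303 [0.63 0.32 1.3 ]
```

View pics/v19.png

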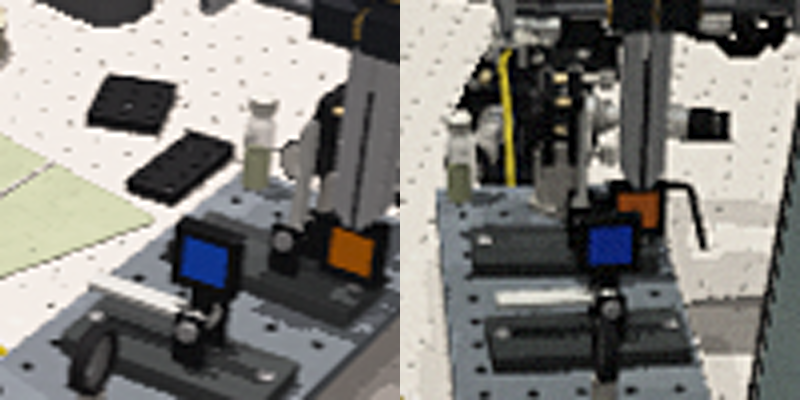

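```bash
python3 -m handwheel '[{"delta_pos":[0,1,0],"yaw":0},{"delta_pos":[0,1,0],"yaw":0}]'
python3 -m handwheel '[{"delta_pos":[0,1,0],"yaw":0},{"delta_pos":[0,1,0],"yaw":0}]'
```

```text
time: 13.55
tool_pos: [0.4503, 0.0522, 0.0623]
ee_rot: [-1.571, -0.001, 0.24]
wrist_force: [-2.2, 0.7, 3.9]
width: 0.0003
time: 13.75
tool_pos: [0.4502, 0.0521, 0.0621]
ee_rot: [-1.571, -0.001, 0.24]
wrist_force: [-2.8, -0.5, 8.2]
width: 0.0005
```

Stop reached (8 N, no more travel). Hold briefly, lift off straight up.

```bash
python3 -m handwheel '[{"delta_pos":[0,0,0],"yaw":0},{"delta_pos":[0,-3,0],"yaw":0},{"delta_pos":[0,-20,0],"yaw":0},{"delta_pos":[0,-50,0],"yaw":0},{"delta_pos":[0,-90,0],"yaw":0},{"delta_pos":[0,-130,0],"yaw":0},{"delta_pos":[0,-130,0],"yaw":0},{"delta_pos":[0,-130,0],"yaw":0},{"delta_pos":[0,-130,0],"yaw":0}]'
python3 look.py 20
python3 - <<'E'
from h import *
sc=snap("scene");si=snap("side")
def cen(s,lo,hi):
    h=cv2.cvtColor(s["image"],cv2.COLOR_RGB2HSV);m=cv2.inRange(h,lo,hi)
    r=np.zeros_like(m);
    r[120:250,290:400]=m[120:250,290:400]
    n,_,st,c=cv2.connectedComponentsWithStats(r);i=1+st[1:,4].argmax();return c[i],st[i]
for n,lo,hi,o,y in[("blue",(105,150,60),(130,255,255),(.4535,.1555),.29),("amber",(5,180,80),(18,255,220),(.4825,.0597),.24)]:
    a,sa=cen(sc,lo,hi);b,sb=cen(si,lo,hi);P=tri([(sc,a),(si,b)])
    d=P[:2]-o;X=d@[np.cos(y),np.sin(y)];Z=P[2]-.077
    print(n,a,b,sa[4],sb[4],P.round(4),"X,Z",X.round(4),Z.round(4),"q",np.arctan2(-X,Z).round(3))
E
```

```text
time: 14.65
tool_pos: [0.4493, 0.0521, 0.1888]
ee_rot: [-1.57, 0.003, 0.24]
wrist_force: [0.0, -0.0, -0.8]
width: 0.0003
14.65 [0.4493 0.0521 0.1888] 0.23996556102375588 [ 0.02 -0.   -0.8 ]
blue [340.53448276 205.15517241] [322.09090909 170.98989899] 116 99 [0.4518 0.1582 0.1087] X,Z -0.0009 0.0317 q 0.028
amber [377.13541667 202.52083333] [329.80434783 161.47826087] 96 46 [0.4477 0.0588 0.0804] X,Z -0.034 0.0034 q 1.47
```

View pics/v20.png

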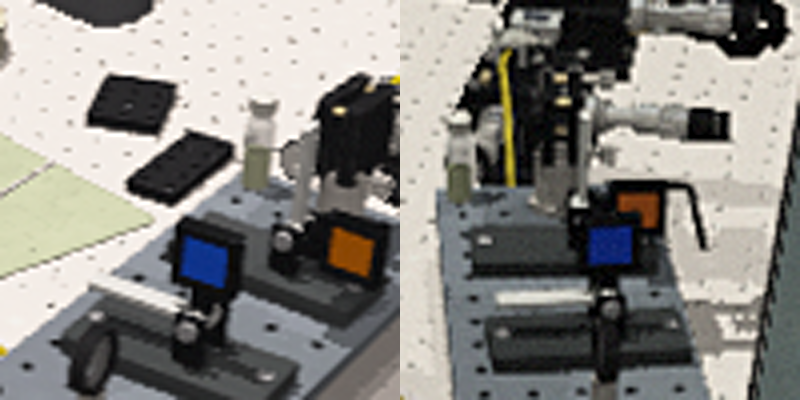

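View pics/wr20.png

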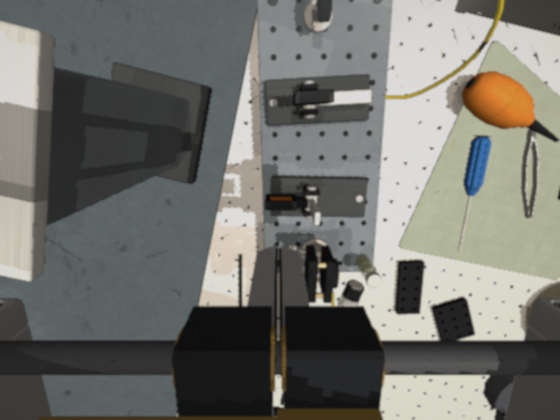

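Run:
```python
from h import *
s=snap("wrist")
for nm,p in[("blue",[(265,82),(370,75),(369,118),(267,125)]),("amber",[(272,180),(366,178),(367,215),(273,219)])]:
    C=np.array([onz(s,q,.057)[:2] for q in p]);d=C[1]-C[0]+C[2]-C[3];d/=np.linalg.norm(d)
    print(nm,np.linalg.norm(C[1]-C[0]),np.linalg.norm(C[2]-C[1]),np.degrees(np.arctan2(d[1],d[0])),C.mean(0)-.01*d)
a=cv2.imread('pics/scene0.png');b=cv2.imread('pics/sc20.png')
D=(np.abs(a.astype(int)-b).sum(2)>90).astype(np.uint8)*255
r=lambda x:x[140:300,260:420]
cv2.imwrite('pics/d.png',np.hstack([cv2.resize(r(b),(400,400)),cv2.resize(cv2.cvtColor(r(D),cv2.COLOR_GRAY2BGR),(400,400))]))
```

```text
blue 0.10329902151907426 0.04054915298289344 17.3484934092085 [0.45530976 0.15458359]
amber 0.100541692395088 0.04149382942519936 15.639534998685429 [0.48439931 0.05814446]
```

View pics/d.png

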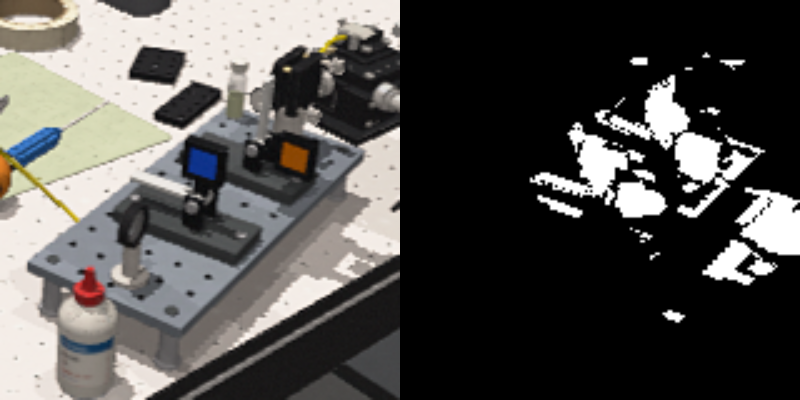

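Mounts and bystanders are where they were, and both filters sit at their stops with the arm clear. I'm handing in.

```bash
python3 -c "
from bench import robot
print(robot.close_job())"
```

```text
the job is handed in; nothing more can be done
None
```

I swapped the filters with a closed fingertip. The blue lever went over first, until the blue filter stood against its upright stop. Then I pushed the amber frame down to its stop, lifted the arm clear and handed the job in at about 15 s. The hand-in gave no verdict.

**Last checks**
- **Blue filter:** about 0.03 rad from the pictures, so upright. I pressed it to its stop with a wrist force of about 5 N.
- **Amber filter:** 1.47 rad from the pictures, which is inside the limit but reads low. The blue frame partly hid it in the side view. I pressed it to its stop with about 8 N, at the height expected for level.
- **Mounts:** both measured within about 2 mm of where they started, which is as fine as I can measure. I marked the base corners by eye.
- **Lens, mirror, vial and bottle:** comparing the first and last scene pictures showed no movement.

**Disagreement:** the real fingertip sat about 30 mm above the reported TCP. I saw this in all three views, and a first pass over the blue lever at too great a height touched nothing. I corrected for it, and both stop heights then matched.

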